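# Switch the relay tester off and hold up the loaded carrier

### The arm

A 6-joint arm with a two-finger parallel gripper is mounted at the origin on the work surface. World frame = base frame: x ahead of the robot, y to its left, z up, the work surface at z = 0. Lengths are in m, angles in rad, forces in N, time in s.
With the tool pointing down it reaches from about 0.35 to 0.775 m from the base axis. Payload 7.3 kg.
Tool frame: the origin (TCP) lies midway between the tips of the shut fingers; the grasp point (between the pads) lies 19 mm behind it (robot.grasp_offset is the z of the grasp point in the tool frame, in m); z points along the fingers, y is the direction in which the jaws open and shut (so a half turn about z gives the same grasp; the last joint's range is limited). The gripper opens to 92 mm and grips with 3 to 60 N. Pads are 19 mm wide; open, the fingers measure 130 mm over their backs; the gripper's body (75 mm by 190 mm) begins 47 mm behind the grasp point.
Start: joints at [-1.256, 0.342, 1.524, -0, 1.275, -0.146], TCP at [0.233, -0.47, 0.227] pointing down, gripper open.
Joint ranges: [-2.53, 2.53], [-0.77, 2.02], [0.04, 2.7], [-1, 4.14], [0.28, 2.66], [-3.11, 3.11]. Speed limits (rad/s): [2.57, 2.57, 3.14, 3.14, 3.14, 3.14].

### API

Orientations are given as [roll, pitch, yaw] about the fixed x, y, z axes, in that order (R = Rz(yaw) Ry(pitch) Rx(roll)).
In Python, from cell import observe, imaging, workorder, robot gives the robot as it stands. The module is installed in compiled form; this text tells all that it offers.
- The arm moves only by the tool send_rows, never from a script. Its argument "series" is a list of rows, each a list of 7 numbers: the shift along the tool's x, y, z in m, then the turn, a rotation vector about the tool's x, y, z in rad, then the closure, from 0 (fully open) to 1 (shut). A call has 1 to 5 rows; each row shifts and turns the commanded pose from where the row before left it, along the tool's axes as they then stand; what a row does not reach is not made up. A row lasts 1/12 s, in which the tool goes at most 41.7 mm and 7.16 degrees, less where a joint would pass 70% of its speed; a pose out of reach is approached as far as the arm can. A call is refused whole if a number of a shift passes 0.0417 or a number of a turn 0.125, either way. A call with a gripper value outside its range is refused whole. The fingers move at their own pace and stop on an object; "newtons" is the grip in N (left out, the last holds). Time passes only in rows, so rows that do not move let the fingers close. It gives the time, the measured TCP pose, the force and the opening at its end, in the units of the state.
- observe(): the state, without advancing time (a new reading comes with each control period).
- imaging.read_camera(name): name is "scene" or "side" or "wrist"; returns a dict with "color" (420x560x3 uint8, red, green, blue), "range_z" (420x560 float32, m along the optical axis (not along the pixel's ray), 0 where there is no reading), "vfov" (degrees; the focal length in pixels is half the picture's height over the tangent of half this angle, whatever the lens; pixels are square), "cx", "cy" (the principal point, pixels), "T" (4x4, takes a point from camera to world coordinates). Camera axes: x right, y down, z forward; pixel columns grow to the right and rows downward; lengths in m; the calibration is good to about 2 mm. A picture is of the moment at which its call begins.
- workorder.hand_in(): hands the job in, once; it reports no verdict.
The state is a dict: "time": time; "qpos": joint angles; "qvel": joint speeds; "joint_efforts": joint torques, N m; "tool_pos": TCP position; "tool_rot": TCP orientation; "contact_force": force on the tool from outside, world axes, zero at the start; "torque": the same for the moment, N m; "opening": finger opening in m.
Only numpy, scipy, OpenCV 4.12 (cv2) and the standard library are available. Lean on these libraries where they do the work, as an engineer would, in place of code of your own. Each camera call takes 0.05 s, during which the arm holds its last target.

### The job

Switch the relay tester off by turning its knob fully anticlockwise (seen from above) to its end stop, and only then take the carrier that has the two relays in it by its handle and lift it out of its bay. Keep it level with both relays inside, and finish while still holding it, steady and level in the air about 10 cm above its bay, clear of everything. Leave the empty carrier in its bay and do not disturb the other things on the counter.

Things in the scene. Friction and masses are not known exactly. Their poses are not given: they have to be found in the camera images.
- tester: Relay tester, fixed to the counter: a grey box 150 mm (its x) by 390 mm (its y) and 50 mm high; origin at the centre of its underside, z up. The knob stands in the middle of its flat top; to either side, 130 mm from the knob along its y, is a bay (a 6 mm high rim) in which a carrier sits loosely (2 to 4 mm of play). The loaded carrier may be in either bay.
- knob (a joint): Turn of the tester's knob in rad: 0 is the off end stop (fully anticlockwise from above); it grows clockwise to 1.6. It starts between 0.6 and 1.35, turns with light friction (0.03 N m) and stays where it is left.
- knob_grip (a point): Point on the knob's vertical axis at the height to grip, 37 mm above the tester's top, 7 mm below the knob's top. The knob is a black upright bar 46 mm long (this point's x axis, turning with the knob), 14 mm thick and standing 30 mm above a disc of 48 mm diameter (the disc's top is 14 mm above the tester). At 0 the bar lies along the tester's x axis.
- carrier_handle (a point): Centre of the handle bar of the loaded carrier, the one with two relays in it: a loose grey tray 110 mm (its x) by 90 mm (its y), 20 mm deep, with 4 mm walls and a middle wall along x, and an arched aluminium handle: two posts at the tray's ends (49 mm either way along x) and a level bar along x, 106 mm long, 14 mm thick and 14 mm high. This point lies 83 mm above the tray's underside and above its centre, 133 mm above the counter when in its bay; z up. About 0.2 to 0.33 kg.
- spare_handle (a point): The same point on the empty carrier in the other bay: same shape and size, with no relays in it. To be left alone.
- relay_a_center (a point): Centre of the first relay, a loose black block 28 x 28 mm, 26 mm high, about 30 g, standing in one pocket of the loaded carrier. Its top is 53 mm below the centre of the handle bar.
- relay_b_center (a point): Centre of the second relay, the same, in the carrier's other pocket.
- oil_filter: Bystander: white spin-on filter canister, 76 mm in diameter, 85 mm high, standing at the side; origin at the centre of its underside.
- part_box: Bystander: black carton 70 x 70 mm, 90 mm high; origin at the centre of its underside.
- filter_box: Bystander: yellow and green carton 60 mm (its x) x 80 mm, 50 mm high, beyond the tester; origin at the centre of its underside.
Things that resemble listed ones, but are neither listed nor needed, are in the scene too. What is shaped like the part that bears carrier_handle but green, purple or red is not meant.

How it is judged:
By the outcome, as a careful person would: the job done as asked, in the order asked, and still so for the second after the job is handed in, while the arm keeps its last pose, push and grip.
It also fails if it takes over 43 s, if anything falls off the work surface, if the arm or the gripper's body presses on something with over 40 N, if the wrist force passes 120 N, or if a joint passes its speed limit or range.

## Working session

There is one attempt and no reset: what is moved stays moved. The work goes in short steps, Python scripts to look and compute and a tool call to move; the robot and the scene stay as the last step left them, time stands still between calls to the robot, and variables do not carry over. Pictures are saved under pics/ and viewed, and the job is handed in when it is done.

Besides the shell and the picture viewer there is one more tool, called after "Call:" by a JSON object that holds its "op" and its "data", one argument or row to a line. send_rows: Moves the arm, as the interface text tells. Its arguments: {"type":"object","properties":{"series":{"type":"array","items":{"type":"array","items":{"type":"number"}}},"newtons":{"type":"number"}},"required":["series"]}

```bash
mkdir -p pics; python3 - <<'E'
from cell import observe, imaging, robot
import cv2,numpy as np
s=observe()
for k,v in s.items(): print(k,np.round(v,4))
print(robot.grasp_offset)
for n in ("scene","side","wrist"):
    d=imaging.read_camera(n); cv2.imwrite(f"pics/{n}0.png",d["color"][:,:,::-1]); np.savez(f"{n}0.npz",**d)
    print(n,d["vfov"],d["cx"],d["cy"],np.round(d["T"],3).tolist())
E
```

```text
time 0.0
qpos [-1.256   0.3427  1.525  -0.      1.2754 -0.146 ]
qvel [-0.0004 -0.0006  0.002  -0.0015  0.0009 -0.0003]
joint_efforts [ 1.60000e-03 -4.31242e+01 -2.44215e+01  7.18000e-02  5.61000e-02
 -1.00000e-04]
tool_pos [ 0.2333 -0.4698  0.226 ]
tool_rot [-3.1401e+00 -2.0000e-04  4.6080e-01]
contact_force [ 0.189  -0.3654  0.3613]
torque [ 0.005   0.0665 -0.0215]
opening 0.092
-0.0188
scene 42.46836650306897 288.3912848083151 209.4499255825504 [[-0.744, 0.42, -0.52, 1.459], [0.668, 0.465, -0.581, 0.99], [-0.003, -0.78, -0.626, 1.14], [0.0, 0.0, 0.0, 1.0]]
side 54.264817123554145 274.3756012021444 212.6468762619008 [[-0.82, -0.294, 0.491, 0.01], [-0.572, 0.427, -0.7, 0.821], [-0.004, -0.855, -0.518, 0.712], [0.0, 0.0, 0.0, 1.0]]
wrist 61.310362438386754 280.87456677331124 207.03178867773647 [[0.445, -0.861, -0.247, 0.298], [-0.896, -0.428, -0.121, -0.438], [-0.001, 0.276, -0.961, 0.384], [0.0, 0.0, 0.0, 1.0]]
```

View pics/scene0.png

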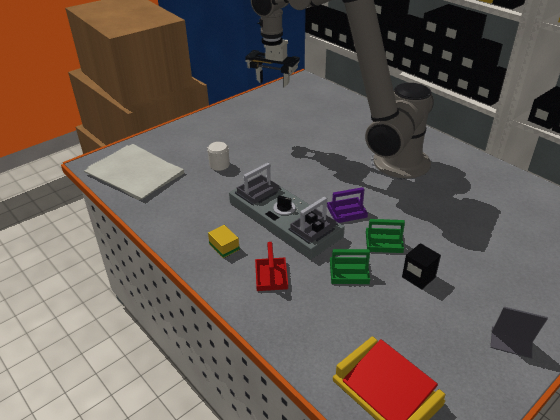

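View pics/side0.png

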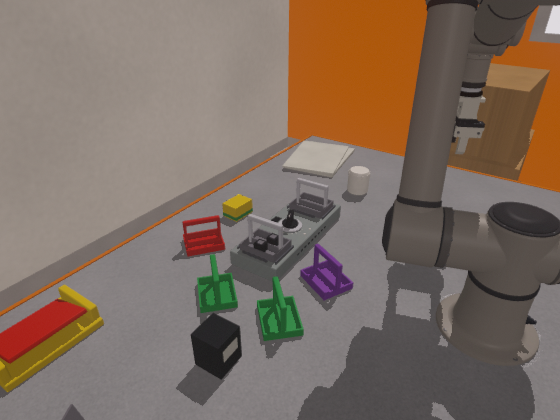

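View pics/wrist0.png

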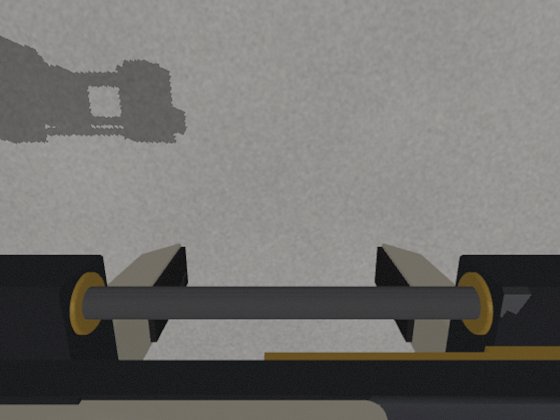

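The scene view shows the tester in the middle at about (287,212). The loaded carrier, with two dark blocks, is at about (315,220), the empty one at (260,182), and the knob at (285,203). I'll measure next.

```bash
cat > h.py <<'E'
import numpy as np,cv2
def cloud(d):
    h,w=d["range_z"].shape; f=h/2/np.tan(np.radians(float(d["vfov"]))/2)
    u,v=np.meshgrid(np.arange(w),np.arange(h)); z=d["range_z"]
    P=np.stack([(u-d["cx"])/f*z,(v-d["cy"])/f*z,z],-1)
    return P@d["T"][:3,:3].T+d["T"][:3,3]
def show(n,d,x0,x1,y0,y1,k):
    cv2.imwrite(n,cv2.resize(d["color"][y0:y1,x0:x1,::-1],None,fx=k,fy=k,interpolation=cv2.INTER_CUBIC))
E
python3 - <<'E'
from h import *
for n,b in (("scene",(220,350,150,260)),("side",(225,350,170,280))):
    d=dict(np.load(n+"0.npz")); show(f"pics/{n}0z.png",d,*b,5)
    P=cloud(d); x0,x1,y0,y1=b
    sub=P[y0:y1,x0:x1].reshape(-1,3); col=d["color"][y0:y1,x0:x1].reshape(-1,3).astype(int)
    sat=col.max(1)-col.min(1)
    ok=(sat<40)&(sub[:,2]<0.2)
    body=sub[ok&(sub[:,2]>0.042)&(sub[:,2]<0.056)]
    r=cv2.minAreaRect((body[:,:2]*1000).astype(np.float32)); print(n,"top rect",r,np.median(body[:,2]))
    hb=sub[ok&(sub[:,2]>0.128)]
    lab=cv2.kmeans((hb*1).astype(np.float32),2,None,(3,50,1e-6),5,cv2.KMEANS_PP_CENTERS)[1].ravel()
    for i in (0,1):
        q=hb[lab==i]; r=cv2.minAreaRect((q[:,:2]*1000).astype(np.float32)); print(" bar",len(q),np.round(q.mean(0),4),r,q[:,2].max())
    q=sub[ok&(sub[:,2]>0.085)&(sub[:,2]<0.1)&(np.hypot(*(sub[:,:2]-(hb[lab==0].mean(0)+hb[lab==1].mean(0))[:2]/2).T)<0.04)]
    print(" knob",len(q),q.mean(0),cv2.minAreaRect((q[:,:2]*1000).astype(np.float32)))
E
```

```text
scene top rect ((566.0354614257812, -124.79791259765625), (158.02154541015625, 573.6564331054688), 1.9711962938308716) 0.04998757361228412
 bar 139 [ 0.5661 -0.1625  0.1366] ((565.7521362304688, -161.13778686523438), (108.81232452392578, 25.7625675201416), 4.214378356933594) 0.14332814417039108
 bar 162 [0.5606 0.0959 0.1368] ((554.9257202148438, 94.73941040039062), (20.88890838623047, 109.13964080810547), 89.7843017578125) 0.14399214765109192
 knob 60 [ 0.56240045 -0.03464204  0.09133056] ((561.7200317382812, -36.134544372558594), (25.615936279296875, 45.696144104003906), 32.035980224609375)
side top rect ((528.5919799804688, -135.20846557617188), (216.43199157714844, 583.8278198242188), 2.4311201572418213) 0.05016393821084275
 bar 220 [0.5495 0.0941 0.1363] ((552.5469360351562, 92.86067962646484), (105.10285186767578, 17.21321678161621), 4.216400623321533) 0.141344589495754
 bar 162 [ 0.557  -0.1644  0.1356] ((560.0291748046875, -166.50071716308594), (19.80360221862793, 105.53512573242188), 89.77189636230469) 0.14105241933609547
 knob 51 [ 0.55477377 -0.03379722  0.0915073 ] ((556.91943359375, -36.21028137207031), (14.015748023986816, 42.60441970825195), 21.37201499938965)
```

View pics/scene0z.png

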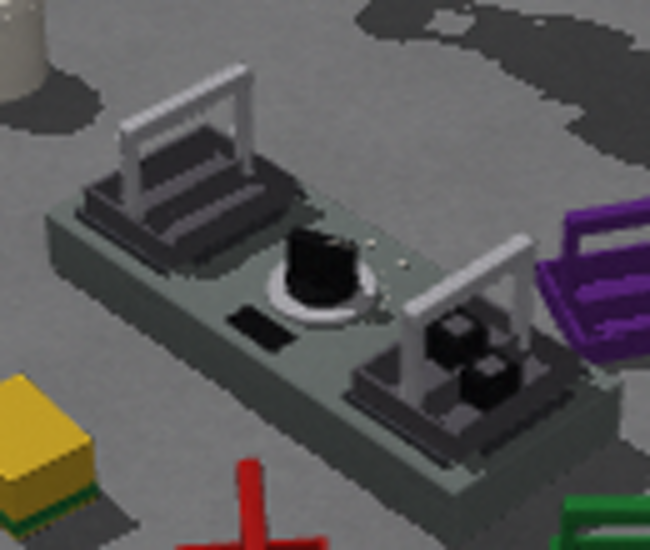

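View pics/side0z.png

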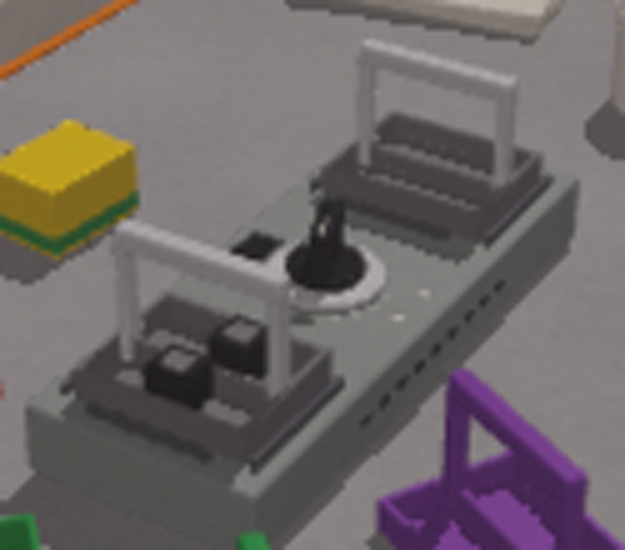

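```bash
cat > plan.py <<'E'
import sys,numpy as np
from scipy.spatial.transform import Rotation as R
from cell import observe
def plan(x,y,z,yaw,n):
    s=observe(); p=np.array(s["tool_pos"]); r=R.from_euler("xyz",s["tool_rot"])
    tgt=R.from_euler("xyz",[np.pi,0,yaw]); rv=(r.inv()*tgt).as_rotvec(); step=(np.array([x,y,z])-p)/n
    tot=np.array([x,y,z])-p
    print("t",s["time"],"pos",np.round(p,4),"rot",np.round(s["tool_rot"],4),"F",np.round(s["contact_force"],1),"open",s["opening"])
    for i in range(n):
        print(i,np.round(r.inv().apply(step),4).tolist(),np.round(rv/n,4).tolist()); r=r*R.from_rotvec(rv/n)
if __name__=="__main__":
    a=[float(v) for v in sys.argv[1:6]]; plan(*a[:4],int(a[4]))
E
python3 plan.py 0.557 -0.035 0.226 -1.06 15
```

```text
t 0.15 pos [ 0.2334 -0.47    0.2262] rot [-3.1405e+00 -2.0000e-04  4.6080e-01] F [-0.3  0.9  0.6] open 0.09191563812438905
0 [0.0322, -0.0164, 0.0] [-0.0001, 0.0, 0.1014]
1 [0.0304, -0.0196, 0.0] [-0.0001, 0.0, 0.1014]
2 [0.0283, -0.0225, 0.0] [-0.0001, 0.0, 0.1014]
3 [0.0258, -0.0253, 0.0] [-0.0001, 0.0, 0.1014]
4 [0.0231, -0.0278, 0.0] [-0.0001, 0.0, 0.1014]
5 [0.0202, -0.03, 0.0] [-0.0001, 0.0, 0.1014]
6 [0.0171, -0.0319, 0.0] [-0.0001, 0.0, 0.1014]
7 [0.0138, -0.0334, 0.0] [-0.0001, 0.0, 0.1014]
8 [0.0103, -0.0346, 0.0] [-0.0001, 0.0, 0.1014]
9 [0.0068, -0.0355, 0.0] [-0.0001, 0.0, 0.1014]
10 [0.0031, -0.036, 0.0] [-0.0001, 0.0, 0.1014]
11 [-0.0005, -0.0361, 0.0] [-0.0001, 0.0, 0.1014]
12 [-0.0042, -0.0359, 0.0] [-0.0001, 0.0, 0.1014]
13 [-0.0078, -0.0353, 0.0] [-0.0001, 0.0, 0.1014]
14 [-0.0113, -0.0343, 0.0] [-0.0001, 0.0, 0.1014]
```

Call:
{"op": "send_rows", "data": {
  "series": [
    [0.032,-0.016,0,0,0,0.1,0],
    [0.03,-0.02,0,0,0,0.1,0],
    [0.028,-0.022,0,0,0,0.1,0],
    [0.026,-0.025,0,0,0,0.1,0],
    [0.023,-0.028,0,0,0,0.1,0]
  ]
}}

```text
time: 0.57
tool_pos: [0.3409, -0.3243, 0.2265]
tool_rot: [-3.141, 0.0, -0.045]
contact_force: [0.0, -0.4, 0.1]
opening: 0.0917
```

Call:
{"op": "send_rows", "data": {
  "series": [
    [0.02,-0.03,0,0,0,0.1,0],
    [0.017,-0.032,0,0,0,0.1,0],
    [0.014,-0.033,0,0,0,0.1,0],
    [0.01,-0.035,0,0,0,0.1,0],
    [0.007,-0.035,0,0,0,0.1,0]
  ]
}}

```text
time: 0.98
tool_pos: [0.4471, -0.1783, 0.2266]
tool_rot: [3.142, 0.0, -0.544]
contact_force: [0.4, 0.7, 0.1]
opening: 0.0919
```

Call:
{"op": "send_rows", "data": {
  "series": [
    [0.003,-0.036,0,0,0,0.1,0],
    [0,-0.036,0,0,0,0.1,0],
    [-0.004,-0.036,0,0,0,0.1,0],
    [-0.008,-0.035,0,0,0,0.1,0],
    [-0.011,-0.034,0,0,0,0.1,0]
  ]
}}

```text
time: 1.4
tool_pos: [0.5525, -0.0324, 0.2264]
tool_rot: [3.141, 0.0, -1.044]
contact_force: [1.2, -0.9, 0.2]
opening: 0.092
```

Call:
{"op": "send_rows", "data": {
  "series": [
    [0,0,0,0,0,0,0],
    [0,0,0,0,0,0,0]
  ]
}}

```text
time: 1.57
tool_pos: [0.5523, -0.0326, 0.226]
tool_rot: [3.141, 0.001, -1.036]
contact_force: [-0.9, 0.6, 0.3]
opening: 0.0915
```

```bash
python3 - <<'E'
from cell import observe, imaging
import numpy as np,cv2
for n in ("wrist",):
    d=imaging.read_camera(n); cv2.imwrite(f"pics/{n}1.png",d["color"][:,:,::-1]); np.savez(f"{n}1.npz",**d)
E
python3 plan.py 0.557 -0.035 0.226 -1.06 3
```

```text
t 1.6167 pos [ 0.5517 -0.0337  0.2261] rot [ 3.1403e+00  5.0000e-04 -1.0365e+00] F [-0.5 -1.   0.6] open 0.09173258329748163
0 [0.0013, -0.0013, 0.0] [0.0004, 0.0002, 0.0078]
1 [0.0012, -0.0013, 0.0] [0.0004, 0.0002, 0.0078]
2 [0.0012, -0.0013, 0.0] [0.0004, 0.0002, 0.0078]
```

View pics/wrist1.png

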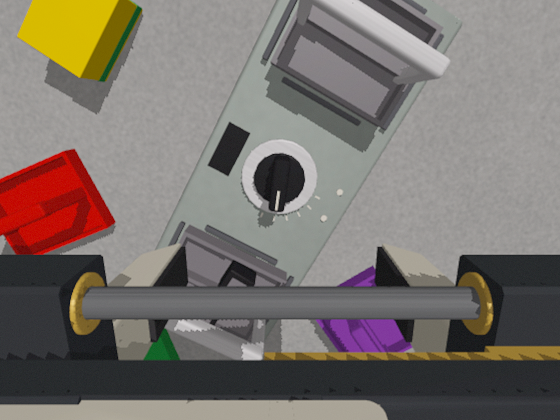

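The wrist view shows the knob at (279,177) with its white pointer at (277,200), so the bar is nearly vertical in the image and aligned with the tool's x axis. I'll measure it.

```bash
python3 - <<'E'
from h import *
d=dict(np.load("wrist1.npz")); P=cloud(d); C=d["color"].astype(int)
show("pics/wrist1z.png",d,220,340,120,230,5)
m=np.zeros(P.shape[:2],bool); m[120:230,220:340]=1
k=m&(P[...,2]>0.084)&(P[...,2]<0.1)
q=P[k]; r=cv2.minAreaRect((q[:,:2]*1000).astype(np.float32)); print("bar",k.sum(),q[:,2].mean(),r)
v,u=np.where(k); print("px",u.mean(),v.mean(),cv2.minAreaRect(np.c_[u,v].astype(np.float32)))
ring=m&(C.min(2)>150)&(P[...,2]<0.075)
q=P[ring]; print("ring",len(q),cv2.minEnclosingCircle((q[:,:2]*1000).astype(np.float32)),np.median(q[:,2]))
disc=m&(C.max(2)<70)&(P[...,2]>0.058)&(P[...,2]<0.07);q=P[disc];print("disc",len(q),cv2.minEnclosingCircle((q[:,:2]*1000).astype(np.float32)))
# tester edges on top
t=(abs(P[...,2]-0.05)<0.003); t[250:]=0; q=P[t]; print(len(q),cv2.minAreaRect((q[:,:2]*1000).astype(np.float32)))
# bar of empty handle
hb=P[(P[...,2]>0.128)&(np.arange(420)[:,None]<120)]; print(hb.mean(0),cv2.minAreaRect((hb[:,:2]*1000).astype(np.float32)))
E
```

```text
bar 874 0.09374302914257072 ((556.8799438476562, -40.022605895996094), (13.973055839538574, 45.704376220703125), 22.780027389526367)
px 278.5537757437071 184.87986270022884 ((278.5895080566406, 185.07859802246094), (16.652626037597656, 53.79063034057617), 7.594643592834473)
ring 5551 ((545.1292724609375, -36.18892288208008), 86.78697967529297) 0.05093422322624669
disc 1205 ((556.9771118164062, -40.64585494995117), 23.351585388183594)
28869 ((606.1251220703125, -54.962127685546875), (382.57098388671875, 226.2431640625), 30.608665466308594)
[ 0.55573284 -0.16256807  0.15637625] ((565.4357299804688, -156.7868194580078), (112.4267578125, 61.19145202636719), 39.95547866821289)
```

View pics/wrist1z.png

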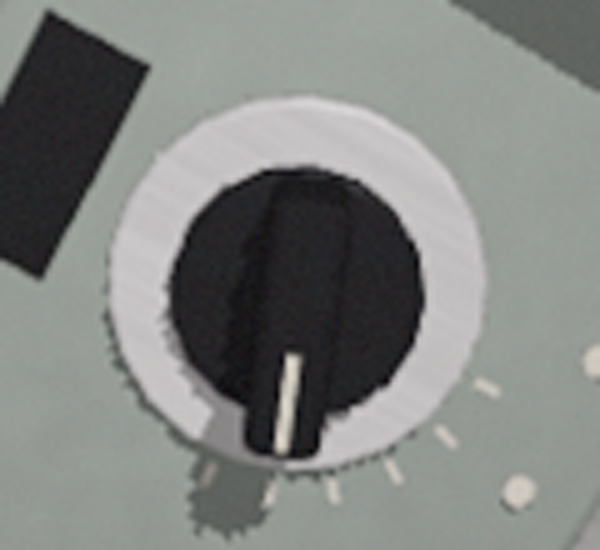

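Bar found at (0.557,-0.040) with yaw about -67°, and the disc agrees. I'll centre over it, descend and grip.

```bash
python3 plan.py 0.557 -0.039 0.1 -1.173 4
```

```text
t 1.6167 pos [ 0.5517 -0.0337  0.2261] rot [ 3.1403e+00  5.0000e-04 -1.0365e+00] F [-0.5 -1.   0.6] open 0.09173258329748163
0 [0.0018, -0.0005, 0.0315] [0.0003, 0.0001, 0.0341]
1 [0.0018, -0.0006, 0.0315] [0.0003, 0.0001, 0.0341]
2 [0.0018, -0.0006, 0.0315] [0.0003, 0.0001, 0.0341]
3 [0.0018, -0.0007, 0.0315] [0.0003, 0.0001, 0.0341]
```

Call:
{"op": "send_rows", "data": {
  "series": [
    [0.002,-0.0006,0.03,0,0,0.034,0],
    [0.002,-0.0006,0.03,0,0,0.034,0],
    [0.002,-0.0006,0.03,0,0,0.034,0],
    [0.002,-0.0006,0.03,0,0,0.034,0],
    [0,0,0,0,0,0,0]
  ]
}}

```text
time: 2.03
tool_pos: [0.5537, -0.0412, 0.1014]
tool_rot: [3.133, 0.006, -1.178]
contact_force: [-2.2, -0.0, -1.4]
opening: 0.0917
```

```bash
python3 plan.py 0.557 -0.039 0.069 -1.173 3
```

```text
t 2.0333 pos [ 0.5537 -0.0412  0.1014] rot [ 3.1326  0.0057 -1.1777] F [-2.2 -0.  -1.4] open 0.0916906951328852
0 [-0.0002, -0.0014, 0.0108] [0.003, 0.0019, -0.0016]
1 [-0.0002, -0.0014, 0.0108] [0.003, 0.0019, -0.0016]
2 [-0.0002, -0.0013, 0.0108] [0.003, 0.0019, -0.0016]
```

Call:
{"op": "send_rows", "data": {
  "series": [
    [0,-0.001,0.011,0,0,0,0],
    [0,-0.001,0.011,0,0,0,0],
    [0,0,0.01,0,0,0,0],
    [0,0,0,0,0,0,0],
    [0,0,0,0,0,0,0]
  ]
}}

```text
time: 2.45
tool_pos: [0.5596, -0.0395, 0.0749]
tool_rot: [3.142, -0.0, -1.175]
contact_force: [0.3, 0.3, -0.6]
opening: 0.0918
```

```bash
python3 plan.py 0.557 -0.039 0.069 -1.173 1
```

```text
t 2.45 pos [ 0.5596 -0.0395  0.0749] rot [ 3.1416e+00 -1.0000e-04 -1.1748e+00] F [ 0.3  0.3 -0.6] open 0.0918104579795747
0 [-0.0015, 0.0023, 0.0059] [0.0, -0.0001, -0.0018]
```

Call:
{"op": "send_rows", "data": {
  "series": [
    [-0.001,0.002,0.006,0,0,0,0],
    [0,0,0,0,0,0,0],
    [0,0,0,0,0,0,1],
    [0,0,0,0,0,0,1],
    [0,0,0,0,0,0,1]
  ],
  "newtons": 15
}}

```text
time: 2.87
tool_pos: [0.5576, -0.0393, 0.0691]
tool_rot: [-3.141, -0.0, -1.175]
contact_force: [0.4, 0.6, -0.1]
opening: 0.0765
```

Call:
{"op": "send_rows", "data": {
  "series": [
    [0,0,0,0,0,0,1],
    [0,0,0,0,0,0,1],
    [0,0,0,0,0,0,1],
    [0,0,0,0,0,0,1],
    [0,0,0,0,0,0,1]
  ]
}}

```text
time: 3.28
tool_pos: [0.5574, -0.0393, 0.0687]
tool_rot: [-3.142, -0.0, -1.175]
contact_force: [-0.0, -1.0, -0.1]
opening: 0.0429
```

```bash
python3 plan.py 0.557 -0.039 0.069 0.03 12; python3 -c "
from cell import observe;print(observe()['torque'],observe()['qpos'])"
```

```text
t 3.2833 pos [ 0.5574 -0.0393  0.0687] rot [-3.1416e+00 -1.0000e-04 -1.1752e+00] F [-0.  -1.  -0.1] open 0.042939837211263
0 [-0.0, 0.0, -0.0] [0.0, -0.0, -0.1004]
1 [-0.0, 0.0, -0.0] [0.0, -0.0, -0.1004]
2 [-0.0, 0.0, -0.0] [0.0, -0.0, -0.1004]
3 [-0.0, 0.0, -0.0] [0.0, -0.0, -0.1004]
4 [-0.0, 0.0, -0.0] [0.0, -0.0, -0.1004]
5 [-0.0, 0.0, -0.0] [0.0, -0.0, -0.1004]
6 [-0.0, -0.0, -0.0] [0.0, -0.0, -0.1004]
7 [-0.0, -0.0, -0.0] [0.0, -0.0, -0.1004]
8 [-0.0, -0.0, -0.0] [0.0, -0.0, -0.1004]
9 [-0.0, -0.0, -0.0] [0.0, -0.0, -0.1004]
10 [-0.0, -0.0, -0.0] [0.0, -0.0, -0.1004]
11 [-0.0, -0.0, -0.0] [0.0, -0.0, -0.1004]
[0.11961562 0.03202388 0.00884119] [-2.07494847e-01  5.72958082e-01  1.62869753e+00 -9.44651659e-05
  9.39865899e-01  2.53852300e+00]
```

Call:
{"op": "send_rows", "data": {
  "series": [
    [0,0,0,0,0,0,1],
    [0,0,0,0,0,0,1],
    [0,0,0,0,0,0,1],
    [0,0,0,0,0,0,1],
    [0,0,0,0,0,0,1]
  ]
}}

```text
time: 3.7
tool_pos: [0.5581, -0.0391, 0.0688]
tool_rot: [-3.14, -0.0, -1.175]
contact_force: [3.9, 2.0, -0.9]
opening: 0.0138
```

Call:
{"op": "send_rows", "data": {
  "series": [
    [0,0,0,0,0,0,1],
    [0,0,0,0,0,0,1]
  ]
}}

```text
time: 3.87
tool_pos: [0.558, -0.0391, 0.0688]
tool_rot: [-3.14, -0.0, -1.175]
contact_force: [4.5, 1.7, -1.7]
opening: 0.0136
```

Gripped: the opening is 13.6 mm on the 14 mm bar. Next I'll turn it anticlockwise, which is negative about tool z.

Call:
{"op": "send_rows", "data": {
  "series": [
    [0,0,0,0,0,-0.08,1],
    [0,0,0,0,0,-0.1,1],
    [0,0,0,0,0,-0.1,1],
    [0,0,0,0,0,-0.1,1],
    [0,0,0,0,0,-0.1,1]
  ]
}}

```text
time: 4.28
tool_pos: [0.5579, -0.0393, 0.0688]
tool_rot: [-3.141, -0.001, -0.69]
contact_force: [3.7, 0.9, -1.6]
opening: 0.014
```

```bash
python3 -c "
from cell import observe;s=observe();print(s['torque'],s['contact_force'],s['tool_rot'],s['tool_pos'])"
```

```text
[ 0.2497156  -0.49803811 -0.02557062] [ 3.67638133  0.8626253  -1.59748835] [-3.14095090e+00 -8.74976968e-04 -6.90431337e-01] [ 0.55788763 -0.03926053  0.06876732]
```

Call:
{"op": "send_rows", "data": {
  "series": [
    [0,0,0,0,0,-0.1,1],
    [0,0,0,0,0,-0.1,1],
    [0,0,0,0,0,-0.1,1],
    [0,0,0,0,0,-0.1,1],
    [0,0,0,0,0,-0.1,1]
  ]
}}

```text
time: 4.7
tool_pos: [0.5578, -0.0394, 0.0688]
tool_rot: [3.141, -0.001, -0.19]
contact_force: [2.9, 0.9, -2.7]
opening: 0.014
```

```bash
python3 -c "
from cell import observe;s=observe();print(s['torque'],s['contact_force'],s['tool_rot'],s['tool_pos'])"
```

```text
[ 0.12518549 -0.46553348 -0.03709828] [ 2.94996647  0.8518158  -2.72858764] [ 3.14144812e+00 -1.00628356e-03 -1.90308800e-01] [ 0.55782019 -0.03943338  0.06878273]
```

Call:
{"op": "send_rows", "data": {
  "series": [
    [0,0,0,0,0,-0.08,1],
    [0,0,0,0,0,-0.06,1],
    [0,0,0,0,0,-0.04,1],
    [0,0,0,0,0,-0.02,1],
    [0,0,0,0,0,0,1]
  ]
}}

```text
time: 5.12
tool_pos: [0.5578, -0.0395, 0.0688]
tool_rot: [3.141, -0.001, 0.005]
contact_force: [3.5, 0.2, -1.5]
opening: 0.014
```

```bash
python3 -c "
from cell import observe;s=observe();print(s['torque'],s['contact_force'],s['tool_rot'],s['tool_pos'])"
```

```text
[-0.00570374 -0.60260091  0.06736454] [ 3.47722004  0.1741291  -1.51574496] [ 3.14111450e+00 -9.94875049e-04  5.11437279e-03] [ 0.55783017 -0.03952958  0.06880486]
```

Call:
{"op": "send_rows", "data": {
  "series": [
    [0,0,0,0,0,-0.02,1],
    [0,0,0,0,0,0,1]
  ]
}}

```text
time: 5.28
tool_pos: [0.5578, -0.0396, 0.0688]
tool_rot: [3.141, -0.001, 0.025]
contact_force: [4.9, -0.3, -2.5]
opening: 0.0142
```

```bash
python3 -c "
from cell import observe;s=observe();print(s['torque'],s['contact_force'],s['tool_rot'],s['tool_pos'])"
```

```text
[-0.05650796 -0.71691865  0.06197917] [ 4.87351321 -0.31060959 -2.47670944] [ 3.14108878e+00 -9.53855293e-04  2.54471466e-02] [ 0.55780252 -0.0395522   0.06880457]
```

Call:
{"op": "send_rows", "data": {
  "series": [
    [0,0,0,0,0,-0.02,1],
    [0,0,0,0,0,0,1]
  ]
}}

```text
time: 5.45
tool_pos: [0.5578, -0.0395, 0.0688]
tool_rot: [3.141, -0.001, 0.045]
contact_force: [4.7, -1.4, -2.5]
opening: 0.0139
```

```bash
python3 -c "
from cell import observe;s=observe();print(s['torque'],s['contact_force'],s['tool_rot'],s['tool_pos'])"
```

```text
[-0.20689719 -0.8497684  -0.29062717] [ 4.67004984 -1.43186058 -2.5035979 ] [ 3.14126714e+00 -8.95429112e-04  4.53163340e-02] [ 0.55778085 -0.03952201  0.06880407]
```

Call:
{"op": "send_rows", "data": {
  "series": [
    [0,0,0,0,0,-0.02,1],
    [0,0,0,0,0,0,1]
  ]
}}

```text
time: 5.62
tool_pos: [0.5576, -0.0395, 0.0688]
tool_rot: [3.141, -0.001, 0.066]
contact_force: [4.5, -2.0, -2.8]
opening: 0.0141
```

```bash
python3 -c "
from cell import observe;s=observe();print(s['torque'],s['contact_force'],s['tool_rot'],s['tool_pos'])"
```

```text
[-0.25562687 -0.83614537 -0.29981511] [ 4.52992209 -1.9629031  -2.84632998] [ 3.14131156e+00 -6.04717877e-04  6.56802208e-02] [ 0.55764765 -0.03949028  0.06882666]
```

Call:
{"op": "send_rows", "data": {
  "series": [
    [0,0,0,0,0,-0.03,1],
    [0,0,0,0,0,0,1]
  ]
}}

```text
time: 5.78
tool_pos: [0.5575, -0.0395, 0.0688]
tool_rot: [3.141, -0.0, 0.095]
contact_force: [5.0, -1.7, -0.8]
opening: 0.0148
```

```bash
python3 -c "
from cell import observe;s=observe();print(s['torque'],s['contact_force'],s['tool_rot'],s['tool_pos'],s['opening'])"
```

```text
[-0.26251193 -0.73679477 -0.42447538] [ 4.97727797 -1.7100866  -0.82961768] [ 3.14136197e+00 -2.05617613e-04  9.54238049e-02] [ 0.55746672 -0.0394969   0.06881725] 0.01480483231620119
```

Turning further raised the torque to -0.42 N m and the jaws began to spread, so the knob is at its end stop. Releasing.

Call:
{"op": "send_rows", "data": {
  "series": [
    [0,0,0,0,0,0,0],
    [0,0,0,0,0,0,0],
    [0,0,0,0,0,0,0],
    [0,0,0,0,0,0,0],
    [0,0,-0.03,0,0,0,0]
  ]
}}

```text
time: 6.2
tool_pos: [0.5535, -0.0385, 0.094]
tool_rot: [-3.138, 0.011, 0.095]
contact_force: [-0.4, 0.3, -0.9]
opening: 0.0431
```

Call:
{"op": "send_rows", "data": {
  "series": [
    [0,0,-0.04,0,0,0,0],
    [0,0,-0.04,0,0,0,0],
    [0,0,-0.04,0,0,0,0],
    [0,0,-0.03,0,0,0.05,0],
    [0,0,-0.02,0,0,0,0]
  ]
}}

```text
time: 6.62
tool_pos: [0.5578, -0.0393, 0.2727]
tool_rot: [3.14, -0.004, 0.042]
contact_force: [0.7, 0.0, 0.2]
opening: 0.0768
```

Call:
{"op": "send_rows", "data": {
  "series": [
    [0,0,0,0,0,0,0],
    [0,0,0,0,0,0,0]
  ]
}}

```text
time: 6.78
tool_pos: [0.5574, -0.0392, 0.2695]
tool_rot: [3.141, -0.002, 0.045]
contact_force: [0.4, -0.1, -1.2]
opening: 0.0892
```

```bash
python3 - <<'E'
from cell import observe, imaging
import numpy as np,cv2
s=observe(); print(s["time"],s["tool_pos"],s["tool_rot"],s["opening"])
for n in ("wrist","scene","side"):
    d=imaging.read_camera(n); cv2.imwrite(f"pics/{n}2.png",d["color"][:,:,::-1]); np.savez(f"{n}2.npz",**d)
E
```

```text
6.7833 [ 0.55740498 -0.03922279  0.26946021] [ 3.14112818e+00 -1.55563334e-03  4.50333252e-02] 0.08918681281935517
```

View pics/wrist2.png

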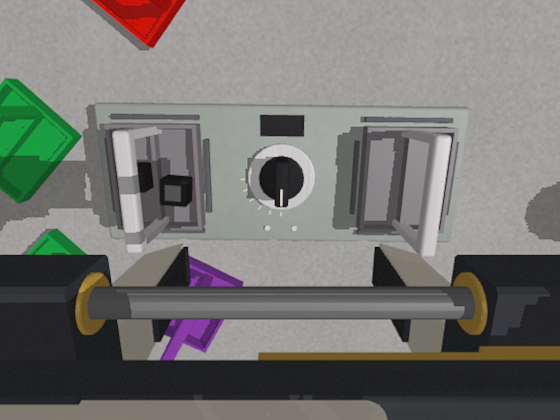

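View pics/side2.png

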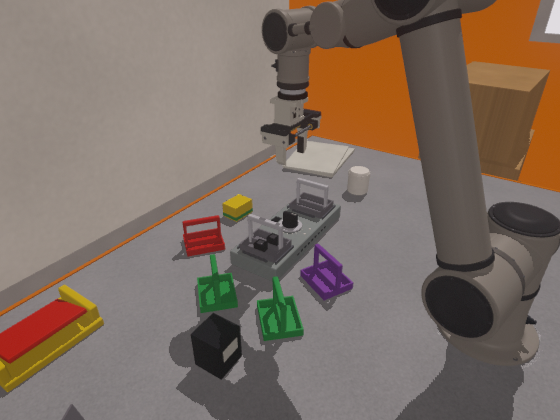

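The wrist view shows the knob bar at (281,178) pointing along the tester's x axis, so it is off. The loaded handle bar is at about (128,190), with relays at (176,190) and (147,176). The side view shows nothing else moved. I'll measure both.

```bash
python3 - <<'E'
from h import *
d=dict(np.load("wrist2.npz")); P=cloud(d); C=d["color"].astype(int); Z=P[...,2]
def rect(k):
    q=P[k]; return k.sum(),np.round(q.mean(0),4),cv2.minAreaRect((q[:,:2]*1000).astype(np.float32))
def box(u0,u1,v0,v1):
    m=np.zeros(Z.shape,bool); m[v0:v1,u0:u1]=1; return m
print("knob",rect(box(240,320,130,215)&(Z>.085)&(Z<.1)))
print("tester",rect(box(90,470,95,245)&(abs(Z-.05)<.003)))
k=box(95,175,115,245)&(Z>.128)&(Z<.15); print("loaded",rect(k),np.percentile(Z[k],[5,50,95]))
k=box(400,470,115,245)&(Z>.128)&(Z<.15); print("spare",rect(k))
for n,(b) in (("scene",(292,332,190,245)),("side",(240,300,205,260))):
    d=dict(np.load(n+"2.npz")); P=cloud(d); Z=P[...,2]; C=d["color"].astype(int)
    k=box(*b)&(Z>.136)&(Z<.15)&(C.max(2)-C.min(2)<40); print(n,rect(k),np.percentile(Z[k],[5,50,95]))
E
```

```text
knob (np.int64(664), array([ 0.5579, -0.04  ,  0.0938]), ((556.7123413085938, -40.22023391723633), (45.215599060058594, 13.544358253479004), 2.3054044246673584))
tester (np.int64(22981), array([ 0.5672, -0.0396,  0.0503]), ((556.3355712890625, -39.92356872558594), (149.63790893554688, 388.8580627441406), 1.925161361694336))
loaded (np.int64(2352), array([0.5587, 0.0877, 0.1386]), ((554.9478759765625, 88.96143341064453), (100.34333038330078, 14.542112350463867), 2.5662505626678467)) [0.13120419 0.1397437  0.14119907]
spare (np.int64(2262), array([ 0.5683, -0.1668,  0.1386]), ((564.7308959960938, -168.61709594726562), (97.1045150756836, 14.436624526977539), 1.6514967679977417))
scene (np.int64(100), array([0.5594, 0.0946, 0.1389]), ((557.14453125, 94.50464630126953), (107.27674865722656, 17.1595401763916), 2.839083433151245)) [0.13640265 0.13871867 0.14173592]
side (np.int64(139), array([0.5504, 0.093 , 0.1391]), ((552.1176147460938, 90.88216400146484), (102.77167510986328, 17.415363311767578), 3.264740467071533)) [0.13630261 0.13919538 0.1413421 ]
```

```bash
python3 plan.py 0.552 0.090 0.220 0.044 4
```

```text
t 6.9333 pos [ 0.5565 -0.0391  0.2669] rot [-3.1408  0.0034  0.0449] F [ 0.  -0.4 -0.6] open 0.09186800407067996
0 [0.0004, -0.0323, 0.0118] [-0.0002, 0.0009, 0.0002]
1 [0.0003, -0.0323, 0.0117] [-0.0002, 0.0009, 0.0002]
2 [0.0003, -0.0323, 0.0117] [-0.0002, 0.0009, 0.0002]
3 [0.0003, -0.0323, 0.0117] [-0.0002, 0.0009, 0.0002]
```

Call:
{"op": "send_rows", "data": {
  "series": [
    [0,-0.032,0.011,0,0,0,0],
    [0,-0.032,0.011,0,0,0,0],
    [0,-0.032,0.011,0,0,0,0],
    [0,-0.032,0.011,0,0,0,0],
    [0,0,0,0,0,0,0]
  ]
}}

```text
time: 7.35
tool_pos: [0.5491, 0.0934, 0.2208]
tool_rot: [-3.139, 0.007, 0.049]
contact_force: [-0.2, 0.3, 0.1]
opening: 0.0917
```

Call:
{"op": "send_rows", "data": {
  "series": [
    [0,0,0,0,0,0,0],
    [0,0,0,0,0,0,0],
    [0,0,0,0,0,0,0]
  ]
}}

```text
time: 7.6
tool_pos: [0.5518, 0.0875, 0.2245]
tool_rot: [3.141, 0.0, 0.044]
contact_force: [1.4, -0.3, -0.3]
opening: 0.0918
```

```bash
python3 - <<'E'
from cell import imaging
from h import *
d=imaging.read_camera("wrist"); cv2.imwrite("pics/wrist3.png",d["color"][:,:,::-1]); np.savez("wrist3.npz",**d)
P=cloud(d);Z=P[...,2]; k=(Z>.134)&(Z<.15)&(np.arange(420)[:,None]<250); q=P[k]
print(k.sum(),q.mean(0),q[:,:2].min(0),q[:,:2].max(0),cv2.minAreaRect((q[:,:2]*1000).astype(np.float32)))
E
python3 plan.py 0.552 0.090 0.114 0.044 3
```

```text
2237 [0.56575647 0.09006204 0.13989915] [0.5216627  0.08155474] [0.60520532 0.09838268] ((563.3946533203125, 90.06814575195312), (83.46487426757812, 14.009252548217773), 2.094238519668579)
t 7.65 pos [0.5519 0.0874 0.2248] rot [ 3.1412e+00 -1.0000e-04  4.3300e-02] F [ 0.7 -0.5 -0.2] open 0.09177079183932911
0 [0.0001, -0.0009, 0.0369] [0.0001, -0.0, -0.0002]
1 [0.0001, -0.0009, 0.0369] [0.0001, -0.0, -0.0002]
2 [0.0001, -0.0009, 0.0369] [0.0001, -0.0, -0.0002]
```

View pics/wrist3.png

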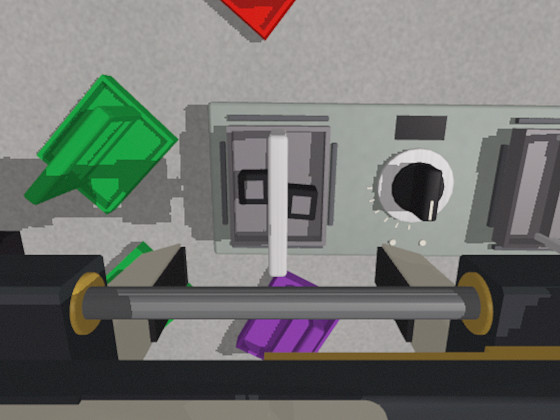

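The handle bar is centred between the jaws at (278,205), at about (0.552, 0.090) with yaw about 2.1°. Descending and gripping with 40 N.

Call:
{"op": "send_rows", "data": {
  "series": [
    [0,-0.001,0.037,0,0,0,0],
    [0,-0.001,0.037,0,0,0,0],
    [0,0,0.028,0,0,0,0],
    [0,0,0.005,0,0,0,0],
    [0,0,0,0,0,0,0]
  ]
}}

```text
time: 8.07
tool_pos: [0.5508, 0.0896, 0.1164]
tool_rot: [3.142, 0.004, 0.043]
contact_force: [-0.7, -0.6, -0.3]
opening: 0.0922
```

Call:
{"op": "send_rows", "data": {
  "series": [
    [0,0,0,0,0,0,0],
    [0,0,0,0,0,0,0]
  ]
}}

```text
time: 8.23
tool_pos: [0.5532, 0.0902, 0.12]
tool_rot: [3.141, -0.004, 0.044]
contact_force: [0.8, -0.3, 1.1]
opening: 0.092
```

```bash
python3 plan.py 0.552 0.090 0.114 0.040 1
```

```text
t 8.2333 pos [0.5532 0.0902 0.12  ] rot [ 3.1414 -0.0041  0.0442] F [ 0.8 -0.3  1.1] open 0.09198673089097636
0 [-0.0012, 0.0002, 0.006] [0.0002, -0.0041, 0.0042]
```

Call:
{"op": "send_rows", "data": {
  "series": [
    [-0.001,0,0.005,0,0,0.004,0],
    [0,0,0,0,0,0,1],
    [0,0,0,0,0,0,1],
    [0,0,0,0,0,0,1],
    [0,0,0,0,0,0,1]
  ],
  "newtons": 40
}}

```text
time: 8.65
tool_pos: [0.5507, 0.0906, 0.113]
tool_rot: [3.142, -0.001, 0.041]
contact_force: [-0.0, -0.0, -0.2]
opening: 0.0698
```

Call:
{"op": "send_rows", "data": {
  "series": [
    [0,0,0,0,0,0,1],
    [0,0,0,0,0,0,1],
    [0,0,0,0,0,0,1],
    [0,0,0,0,0,0,1],
    [0,0,0,0,0,0,1]
  ]
}}

```text
time: 9.07
tool_pos: [0.5506, 0.0905, 0.1127]
tool_rot: [3.142, -0.0, 0.041]
contact_force: [0.8, 0.9, 0.8]
opening: 0.0361
```

Call:
{"op": "send_rows", "data": {
  "series": [
    [0,0,0,0,0,0,1],
    [0,0,0,0,0,0,1],
    [0,0,0,0,0,0,1],
    [0,0,0,0,0,0,1]
  ]
}}

```text
time: 9.4
tool_pos: [0.5505, 0.0904, 0.1126]
tool_rot: [3.141, 0.0, 0.041]
contact_force: [0.8, -1.1, 1.0]
opening: 0.0134
```

```bash
python3 plan.py 0.552 0.090 0.214 0.040 10;python3 -c "
from cell import observe;s=observe();print(s['torque'],s['qvel'])"
```

```text
t 9.4 pos [0.5505 0.0904 0.1126] rot [3.1413e+00 1.0000e-04 4.0800e-02] F [ 0.8 -1.1  1. ] open 0.013413327701570586
0 [0.0001, 0.0, -0.0101] [0.0, 0.0, 0.0001]
1 [0.0001, 0.0, -0.0101] [0.0, 0.0, 0.0001]
2 [0.0001, 0.0, -0.0101] [0.0, 0.0, 0.0001]
3 [0.0001, 0.0, -0.0101] [0.0, 0.0, 0.0001]
4 [0.0001, 0.0, -0.0101] [0.0, 0.0, 0.0001]
5 [0.0001, 0.0, -0.0101] [0.0, 0.0, 0.0001]
6 [0.0001, 0.0, -0.0101] [0.0, 0.0, 0.0001]
7 [0.0001, 0.0, -0.0101] [0.0, 0.0, 0.0001]
8 [0.0001, 0.0, -0.0101] [0.0, 0.0, 0.0001]
9 [0.0001, 0.0, -0.0101] [0.0, 0.0, 0.0001]
[-0.1598722   0.00308327  0.00334723] [-0.00102514  0.00145926 -0.00045788 -0.00317034  0.00011406  0.00122016]
```

Gripped at 13.4 mm. Lifting gently.

Call:
{"op": "send_rows", "data": {
  "series": [
    [0,0,0,0,0,0,1],
    [0,0,-0.002,0,0,0,1],
    [0,0,-0.003,0,0,0,1],
    [0,0,-0.004,0,0,0,1],
    [0,0,-0.005,0,0,0,1]
  ]
}}

```text
time: 9.82
tool_pos: [0.5503, 0.0905, 0.1268]
tool_rot: [3.142, 0.001, 0.041]
contact_force: [0.6, -0.3, -3.2]
opening: 0.0137
```

Call:
{"op": "send_rows", "data": {
  "series": [
    [0,0,-0.006,0,0,0,1],
    [0,0,-0.007,0,0,0,1],
    [0,0,-0.008,0,0,0,1],
    [0,0,-0.008,0,0,0,1],
    [0,0,-0.008,0,0,0,1]
  ]
}}

```text
time: 10.23
tool_pos: [0.5507, 0.0905, 0.1648]
tool_rot: [3.141, -0.001, 0.041]
contact_force: [-0.8, 0.4, -3.8]
opening: 0.0136
```

```bash
python3 - <<'E'
from cell import observe,imaging
from h import *
d=imaging.read_camera("side"); show("pics/side4.png",d,150,400,60,280,3)
s=observe();print(s['torque'],s['contact_force'],s['opening'],s['tool_pos'],s['tool_rot'])
E
```

```text
[-0.02924187 -0.08296634  0.00824205] [ 1.20513046 -0.17162707 -1.02909673] 0.014008660589039953 [0.55156713 0.09056815 0.16648343] [ 3.14143443 -0.0034956   0.04085115]
```

View pics/side4.png

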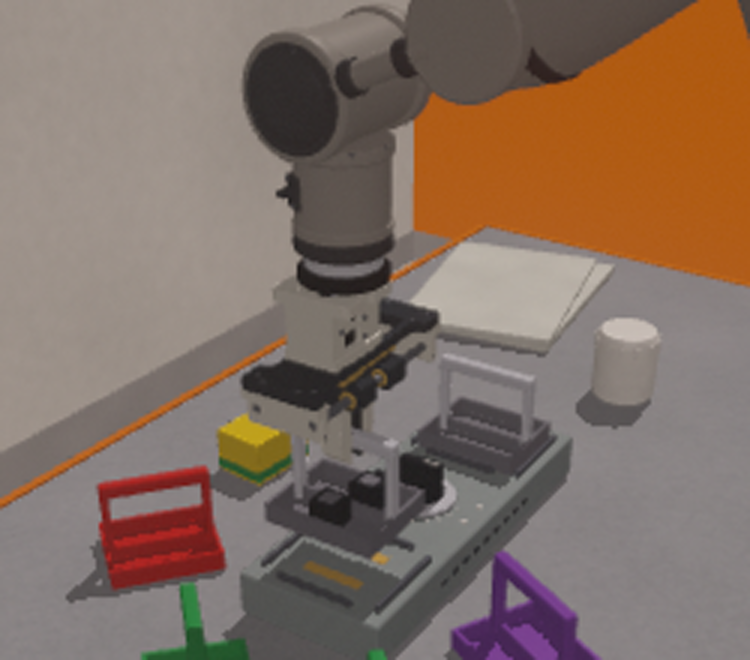

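The carrier is out of its bay and level with both relays in it, at (330,500) and (365,487) in the crop. I'll raise it the remaining 5 cm or so and settle.

Call:
{"op": "send_rows", "data": {
  "series": [
    [0,0,-0.008,0,0,0,1],
    [0,0,-0.009,0,0,0,1],
    [0,0,-0.009,0,0,0,1],
    [0,0,-0.008,0,0,0,1],
    [0,0,-0.006,0,0,0,1]
  ]
}}

```text
time: 10.7
tool_pos: [0.5509, 0.0905, 0.205]
tool_rot: [3.142, -0.001, 0.041]
contact_force: [-0.6, -0.3, -3.3]
opening: 0.0138
```

Call:
{"op": "send_rows", "data": {
  "series": [
    [0,0,-0.004,0,0,0,1],
    [0,0,-0.003,0,0,0,1],
    [0,0,-0.001,0,0,0,1],
    [0,0,0,0,0,0,1],
    [0,0,0,0,0,0,1]
  ]
}}

```text
time: 11.12
tool_pos: [0.5503, 0.0905, 0.2113]
tool_rot: [3.142, 0.001, 0.041]
contact_force: [-0.3, -0.1, -3.3]
opening: 0.0136
```

Call:
{"op": "send_rows", "data": {
  "series": [
    [0,0,0,0,0,0,1],
    [0,0,0,0,0,0,1],
    [0,0,0,0,0,0,1],
    [0,0,0,0,0,0,1],
    [0,0,0,0,0,0,1]
  ]
}}

```text
time: 11.53
tool_pos: [0.5505, 0.0905, 0.2116]
tool_rot: [3.142, 0.0, 0.041]
contact_force: [-0.3, -0.0, -2.3]
opening: 0.0135
```

```bash
python3 - <<'E'
from cell import observe,imaging
from h import *
d=imaging.read_camera("side"); show("pics/side5.png",d,170,370,60,260,3)
P=cloud(d);Z=P[...,2]
d2=imaging.read_camera("scene"); show("pics/scene5.png",d2,210,360,110,260,4)
P2=cloud(d2);
for n,Q,D in(("side",P,d),("scene",P2,d2)):
    k=(Q[...,2]>.17)&(Q[...,2]<.26)&(abs(Q[...,0]-.55)<.08)&(abs(Q[...,1]-.09)<.07); q=Q[k]
    for lo,hi in((.165,.180),(.2,.21),(.236,.246)):
        w=q[(q[:,2]>lo)&(q[:,2]<hi)]; print(n,lo,len(w),w.min(0).round(3) if len(w) else"",w.max(0).round(3) if len(w) else "")
    kn=Q[(Q[...,2]>.087)&(Q[...,2]<.1)&(np.hypot(Q[...,0]-.557,Q[...,1]+.04)<.035)]
    if len(kn)>10: print(" knob",cv2.minAreaRect((kn[:,:2]*1000).astype(np.float32)))
s=observe();print(s['time'],s['contact_force'],s['torque'],s['opening'],s['tool_pos'],s['tool_rot'],s['qvel'])
E
```

```text
side 0.165 202 [0.5   0.047 0.17 ] [0.605 0.136 0.18 ]
side 0.2 30 [0.5   0.082 0.2  ] [0.607 0.1   0.21 ]
side 0.236 108 [0.502 0.069 0.236] [0.554 0.117 0.246]
 knob ((543.19189453125, -39.11127853393555), (15.935524940490723, 15.31295108795166), 1.6819723844528198)
scene 0.165 177 [0.501 0.049 0.17 ] [0.613 0.144 0.18 ]
scene 0.2 21 [0.497 0.09  0.201] [0.61  0.103 0.21 ]
scene 0.236 101 [0.512 0.067 0.236] [0.612 0.121 0.246]
 knob ((560.401611328125, -35.464481353759766), (22.082069396972656, 42.00772476196289), 86.39837646484375)
11.6333 [ 0.18586336  0.42618416 -2.30933356] [ 0.04147826  0.07047773 -0.00869078] 0.01350878955249376 [0.55055294 0.0905221  0.21165327] [3.14151320e+00 8.12776705e-05 4.07657714e-02] [ 9.72116394e-05 -2.64557245e-03  1.00246824e-03  1.30312363e-03
  5.71362663e-04  1.05645619e-03]
```

View pics/side5.png

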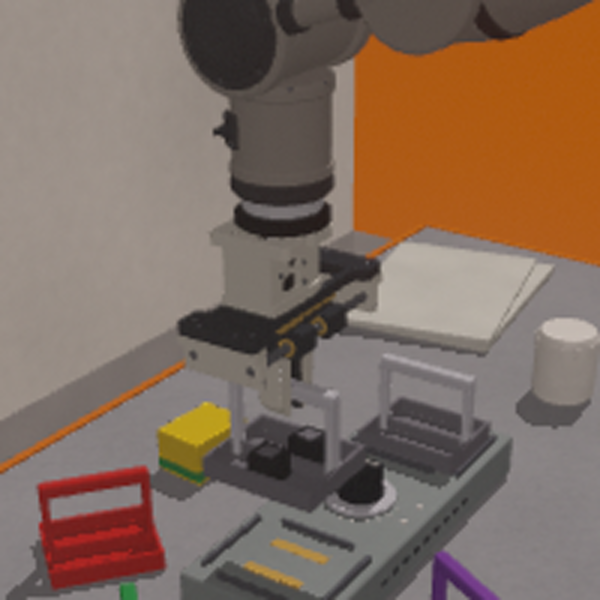

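View pics/scene5.png

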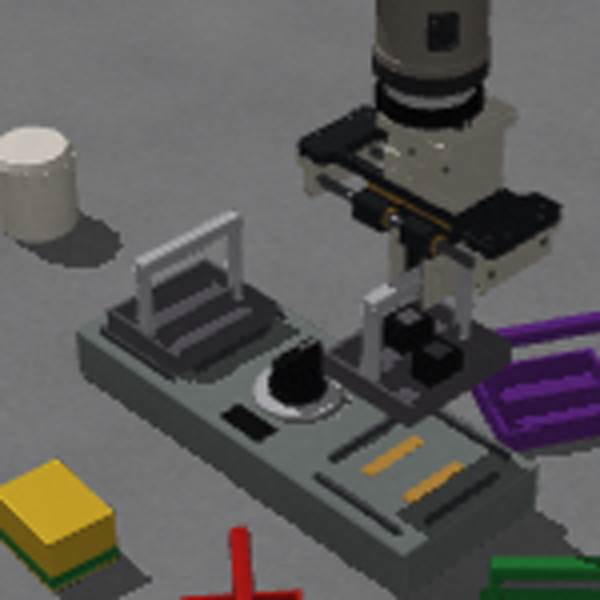

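Both views show the carrier in the air, level and with both relays in it. The spare carrier is untouched and the knob is at off. I'll check the rim level numerically, then hand in.

```bash
python3 - <<'E'
from cell import observe,imaging,workorder
from h import *
for n in("side","scene"):
    P=cloud(imaging.read_camera(n)).reshape(-1,3)
    q=P[(abs(P[:,2]-.17)<.006)&(abs(P[:,0]-.55)<.07)&(abs(P[:,1]-.09)<.06)]
    for _ in range(4):
        A=np.c_[q[:,:2]-[.55,.09],np.ones(len(q))]; c=np.linalg.lstsq(A,q[:,2],rcond=None)[0]; r=abs(A@c-q[:,2]); q=q[r<max(2*r.std(),.0015)]
    print(n,len(q),"slopes deg",np.degrees(c[:2]).round(2),"z",c[2])
s=observe(); print(s["time"],s["tool_pos"],abs(s["qvel"]).max(),s["opening"])
print(workorder.hand_in())
E
```

```text
side 168 slopes deg [ 0.03 -0.24] z 0.16792573903250868
scene 110 slopes deg [ 0.02 -0.06] z 0.1682166166593655
11.7333 [0.55057407 0.09051425 0.21169192] 0.0018990557710688862 0.013791556931766634
the job is handed in; nothing more can be done
None
```

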